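# Tip the amplifier module over onto its panel

## Robot

A 7-joint arm with a two-finger parallel gripper is mounted at the origin on the work surface. World frame = base frame: x ahead of the robot, y to its left, z up, the work surface at z = 0. Lengths are in m, angles in rad, forces in N, time in s.
With the tool pointing down it reaches from about 0.425 to 0.875 m from the base axis. Payload 8.4 kg.
Tool frame: the origin (TCP) lies midway between the tips of the shut fingers; the grasp point (between the pads) lies pinch_z behind it (pinch_z is the distance from the TCP to the grasp point, in m); z points along the fingers, y is the line along which they close (so a half turn about z gives the same grasp; the last joint's range is limited). The gripper opens to 85 mm and grips with 20 to 120 N. Pads are 22 mm wide; open, the fingers measure 114 mm over their backs; the gripper's body (76 mm by 85 mm) begins 54 mm behind the grasp point. The pads swing forward as they close: fully open they stand 13 mm farther back than shut.
Start: joints at [1.24, 0.333, 0.04, 1.465, -0.013, 1.343, -0.059], TCP at [0.149, -0.633, 0.231] pointing down, gripper open.
Joint ranges: [-2.58, 2.58], [-0.38, 2.09], [-1.3, 1.39], [0.25, 2.4], [-1.5, 4.64], [0.08, 2.09], [-2.65, 2.65]. Speed limits (rad/s): [2.22, 2.22, 2.79, 2.79, 3.14, 3.14, 3.14].

## Interface

Orientations are given as a unit quaternion [x, y, z, w].
In Python, from plant import read_state, get_image, finish_job, pinch_z gives the robot as it stands.
- The arm moves only by the tool jog_arm, never from a script. Its arguments are lists of equal length, an entry for each row: "dp": the shift along the tool's x, y, z normalised to -1 to 1, where 1 is 100 mm, a list of three; "spin": the turn about the tool's z normalised to -1 to 1, where 1 is pi rad. A call has 1 to 20 rows; each row is the pose to reach, as a shift and turn from the pose commanded when the call began, along the tool's axes at that moment, turning the shorter way round; what a row does not reach only later rows make up. A row lasts 1/8 s, in which the tool goes at most 62.5 mm and 10.7 degrees, less where a joint would pass 70% of its speed; a pose out of reach is approached as far as the arm can. A call with a number of a shift or a turn outside -1 to 1 is refused whole. A call with a gripper value outside its range is refused whole. "fingers" is the closure, from 0 (fully open) to 1 (shut), set as the call begins (left out, the last holds). The fingers move at their own pace and stop on an object; the grip force is fixed at half the most. Time passes only in rows, so rows that repeat a pose let the fingers close. It gives the time, the measured TCP pose, the force, the opening and the grip force at its end, in the units of the state.
- read_state(): the state, without advancing time (a new reading comes with each control period).
- get_image(name): name is "side" or "top" or "wrist"; returns a dict with "frame" (480x640x3 uint8, red, green, blue), "range_z" (480x640 float32, m along the optical axis (not along the pixel's ray), 0 where there is no reading), "mtx" (3x3 intrinsics, pixels), "world_to_cam" (4x4, takes a point from world to camera coordinates). Camera axes: x right, y up, looking along -z (the intrinsics and any distortion apply to the point x, -y, -z); pixel columns grow to the right and rows downward; lengths in m; the calibration is good to about 2 mm. A picture is of the moment at which its call begins.
- finish_job(): hands the job in; it is judged then, once.
The state is a dict: "t": time; "qpos": joint angles; "qd": joint speeds; "tau": joint torques, N m; "eef_pos": TCP position; "orientation": TCP orientation; "force": force on the tool from outside, world axes, zero at the start; "ft_torque": the same for the moment, N m; "gripper_width": opening from 0.0 (shut) to 1.0 (fully open); "finger_force": force on a finger pad.
Only numpy, scipy, OpenCV 4.12 (cv2) and the standard library are available. Lean on these libraries where they do the work, as an engineer would, in place of code of your own. Each camera call takes 0.05 s, during which the arm holds its last target. There are 200 camera calls.

## Task

Push the upright amplifier module along the bench until the foot of its panel stands squarely against the edge of the landing pad. Then tip it over that edge and let it down gently, held back by the fingers the whole way so that it never drops, until its panel lies flat on the pad with the heat sink standing up. Do not lift the module off the bench, and leave everything else where it stands.

Things in the scene. Friction and masses are not known exactly. Their poses are not given: they have to be found in the camera images.
- module: loose L-shaped amplifier module, 0.4-0.8 kg: aluminium panel 90 wide x 160 tall x 5 mm stands at one end of a dark finned heat-sink block 95 long x 90 wide x 30 mm high. Origin: middle of the panel's lower front edge (heel), on the bench at the start. z up the panel, x out of its flat front, y along the heel. The block spans x = -5 to -100 mm. It slides when pushed low down
- module_corner (a point): middle of the inner corner where the panel's back meets the block's flat bare upper face, at x = -5, z = 30 mm in the module's frame; the corner is open above, so fingers can enter it. A thin circuit board, its parts up to 5 mm off the panel's back, sits at z = 131 to 157 mm
- module_mass (a point): centre of mass, about x = -37, z = 35 mm in the module's frame: tipped forward over its heel the module balances at about 50 to 60 degrees, then falls on unless held back, for instance by a finger in the inner corner bearing on the block's upper face
- module_top (a point): middle of the panel's upper front edge, 160 mm above the heel
- pad: landing pad fixed to the bench: flat aluminium plate, dark rubber on top, 200 long x 130 wide x 6 mm high. Origin: on the bench, middle of its stop edge (the short edge facing the module). x from the stop edge along the pad, y along the edge, z up. The module starts upright 20 to 55 mm short of the edge, panel front to the pad, skewed up to 7 degrees
- spool: bystander: full solder spool, a flanged metal reel standing on end, 58 mm across, 44 mm tall; origin under its centre
- flux: bystander: small brown flux bottle with white cap, 38 mm across, 85 mm tall; origin under its centre
- cup: bystander: empty black plastic cup, 72 mm across, 85 mm tall; origin under its centre
- driver: bystander: screwdriver lying flat, about 0.2 m long, beyond the far end of the pad; origin at its middle
- relay: bystander: clear plug-in relay block, 40 x 32 x 43 mm; origin under its centre
- cap: bystander: blue can capacitor standing on end, 35 mm across, 57 mm tall; origin under its centre
There are look-alikes about, which are no part of the job. Of the things shaped like the module, the aluminium one is meant. Several things look just like the pad: the one meant starts farthest to the robot's left.

How it is judged:
By the outcome, as a careful person would: the job done as asked, in the order asked, and still so for the second after the job is handed in, with the robot touching nothing.
It also fails if it takes over 72 s, if anything falls off the work surface, if the arm or the gripper's body presses on something with over 40 N, if the wrist force passes 120 N, or if a joint passes its speed limit or range.

## Working session

There is one attempt and no reset: what is moved stays moved. The work goes in short steps, Python scripts to look and compute and a tool call to move; the robot and the scene stay as the last step left them, time stands still between calls to the robot, and variables do not carry over. Pictures are saved under pics/ and viewed, at most 11 in all, crops included, and the job is handed in when it is done.

Besides the shell and the picture viewer there is one more tool, called after "Emit:" by a JSON object that holds its "fn" and its "kwargs", one argument or row to a line. jog_arm: Moves the arm, as the interface text tells. Scaled input: -1 to 1 covers 100 mm each way for a shift and pi rad each way for a turn. Its arguments: {"type":"object","properties":{"dp":{"type":"array","items":{"type":"array","items":{"type":"number","minimum":-1,"maximum":1}}},"spin":{"type":"array","items":{"type":"number","minimum":-1,"maximum":1}},"fingers":{"type":"number"}},"required":["dp","spin"]}

```bash
mkdir -p pics; ls
cat > h.py <<'E'
import numpy as np, cv2
from plant import *
def world(im,u,v,d=None):
    K=im["mtx"];T=np.linalg.inv(im["world_to_cam"])
    z=im["range_z"][int(v),int(u)] if d is None else d
    p=np.array([(u-K[0,2])/K[0,0]*z,-(v-K[1,2])/K[1,1]*z,-z,1])
    return (T@p)[:3]
def cloud(im):
    K=im["mtx"];T=np.linalg.inv(im["world_to_cam"]);z=im["range_z"]
    v,u=np.mgrid[:480,:640]
    P=np.stack([(u-K[0,2])/K[0,0]*z,-(v-K[1,2])/K[1,1]*z,-z,np.ones_like(z)],-1)
    return (P@T.T)[...,:3]
def save(n,f): cv2.imwrite(n,cv2.cvtColor(f,cv2.COLOR_RGB2BGR))
E
python3 - <<'E'
from h import *
s=read_state();print(s,pinch_z)
t=get_image("top");d=get_image("side")
import pickle;pickle.dump((t,d),open("im0.pkl","wb"))
save("pics/top0.png",t["frame"]);save("pics/side0.png",d["frame"])
for i in(t,d):print(np.linalg.inv(i["world_to_cam"]).round(3),i["mtx"].round(1))
E
```

```text
pics
{'t': 0.0, 'qpos': array([ 1.23983201,  0.33391512,  0.03987065,  1.46630651, -0.01341773,
        1.34331208, -0.05854197]), 'qd': array([-0.00131107,  0.00029811, -0.00174203, -0.00131898, -0.00019299,
       -0.00040282, -0.00138192]), 'tau': array([-6.50777736e-06, -6.58555341e+01,  1.36534799e+00, -4.05561590e+01,
        1.67959474e-02,  1.27395010e-02, -6.10204938e-05]), 'eef_pos': array([ 0.14917045, -0.63216046,  0.23040126]), 'orientation': array([ 9.93296333e-01,  1.15592789e-01, -1.44018594e-04, -8.25049482e-04]), 'force': array([-0.00986029, -0.30690986, -0.28828566]), 'ft_torque': array([-0.01564891, -0.02085745, -0.00384653]), 'finger_force': 0.0, 'gripper_width': 1.0021437484410916} 0.0187
[[-1.230e-01  9.630e-01 -2.400e-01  3.090e-01]
 [-9.920e-01 -1.200e-01  2.900e-02 -1.700e-02]
 [-1.000e-03  2.410e-01  9.700e-01  1.076e+00]
 [ 0.000e+00  0.000e+00  0.000e+00  1.000e+00]] [[482.2   0.  323.4]
 [  0.  482.2 234.4]
 [  0.    0.    1. ]]
[[-0.891  0.325 -0.317  0.194]
 [-0.453 -0.665  0.594  0.607]
 [-0.018  0.673  0.74   0.9  ]
 [ 0.     0.     0.     1.   ]] [[553.6   0.  310.9]
 [  0.  553.6 241. ]
 [  0.    0.    1. ]]
```

View pics/top0.png

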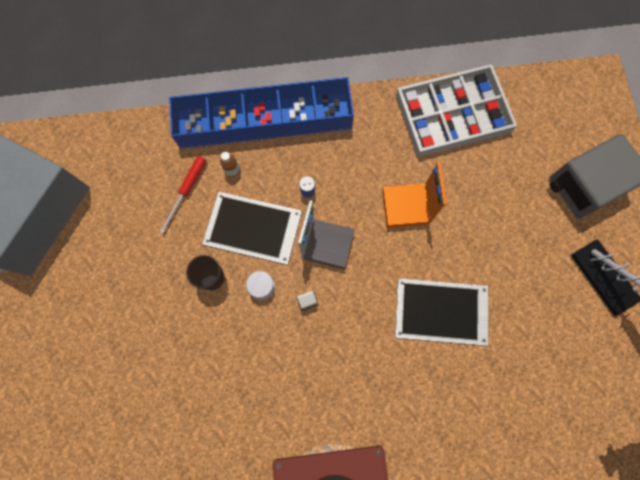

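View pics/side0.png

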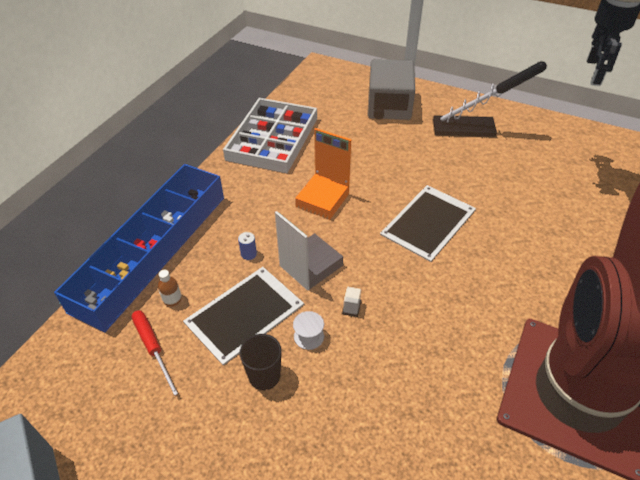

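Candidates in the top view: the module is the aluminium L at (325,240), with an orange look-alike at (410,205). The pad is the leftmost white-framed plate at (252,228), with a look-alike at (442,312). I choose (325,240) and (252,228), and will check both in one crop while measuring.

Run:
```python
from h import *;import pickle
t,d=pickle.load(open("im0.pkl","rb"))
C=cloud(t);S=cloud(d)
save("pics/crop.png",np.hstack([cv2.resize(t["frame"][160:310,180:380],(400,300),interpolation=2),cv2.resize(d["frame"][190:340,170:370],(400,300),interpolation=2)]))
def comp(a):
    p=np.array(a);return p
# pad: white+dark pixels z in 3..10mm near
for n,c,(u0,u1,v0,v1) in(("top",C,(195,305,185,270)),("side",S,(180,310,265,362))):
    m=np.zeros((480,640),bool);m[v0:v1,u0:u1]=1
    m&=(c[...,2]>.003)&(c[...,2]<.012)
    nn,l,st,ce=cv2.connectedComponentsWithStats(m.astype(np.uint8))
    k=1+st[1:,4].argmax();q=c[l==k]
    r=cv2.minAreaRect((q[:,:2]*1000).astype(np.float32));print(n,"pad",np.round(r[0],1),np.round(r[1],1),r[2],cv2.boxPoints(r).round(0).tolist(),np.median(q[:,2]))
# module
for n,c,(u0,u1,v0,v1) in(("top",C,(295,360,198,275)),("side",S,(272,348,208,292))):
    m=np.zeros((480,640),bool);m[v0:v1,u0:u1]=1
    q=c[m];b=q[(q[:,2]>.022)&(q[:,2]<.036)];p=q[(q[:,2]>.05)&(q[:,2]<.155)]
    r=cv2.minAreaRect((b[:,:2]*1000).astype(np.float32));print(n,"block",r,cv2.boxPoints(r).round(0).tolist(),np.median(b[:,2]))
    r=cv2.minAreaRect((p[:,:2]*1000).astype(np.float32));print(n,"panel",r,cv2.boxPoints(r).round(0).tolist(),q[:,2].max(),len(p))
for nm,u,v in(("cap",307,186),("flux",228,158),("spool",260,284),("relay",308,299),("cup",205,270),("orange",408,205),("panel top orange",436,180)):print(nm,world(t,u,v).round(3))
from scipy.spatial.transform import Rotation as R
print(R.from_quat(read_state()["orientation"]).as_matrix().round(3))
```

```text
top pad [611.1 110.6] [203.2 133.1] 69.37545776367188 [[513.0, 39.0], [638.0, -8.0], [709.0, 182.0], [585.0, 229.0]] 0.005884758825634329
side pad [610.4 114.4] [201.8 132.8] 69.52438354492188 [[513.0, 43.0], [637.0, -3.0], [708.0, 186.0], [584.0, 232.0]] 0.005452581251407185
top block ((548.4315795898438, -57.1740837097168), (97.53422546386719, 91.70735168457031), 68.42942810058594) [[488.0, -86.0], [573.0, -119.0], [609.0, -29.0], [524.0, 5.0]] 0.029588101784195242
top panel ((563.7155151367188, -15.828926086425781), (9.058012962341309, 90.04456329345703), 65.68962097167969) [[521.0, -1.0], [603.0, -38.0], [607.0, -30.0], [525.0, 7.0]] 1.0755325628095411 207
side block ((547.8980102539062, -98.4375991821289), (216.93106079101562, 118.62928771972656), 88.33551025390625) [[485.0, -205.0], [604.0, -209.0], [610.0, 8.0], [492.0, 12.0]] 0.028710438282610884
side panel ((565.7057495117188, -10.033679962158203), (12.14873218536377, 94.25865173339844), 67.98728942871094) [[520.0, 2.0], [607.0, -33.0], [612.0, -22.0], [524.0, 13.0]] 0.9002285801639046 1085
cap [ 0.678 -0.025  0.051]
flux [0.753 0.141 0.083]
spool [0.472 0.101 0.041]
relay [0.428 0.002 0.04 ]
cup [0.526 0.226 0.001]
orange [ 0.612 -0.247  0.03 ]
panel top orange [ 0.624 -0.287  0.147]
[[ 0.973  0.23  -0.   ]
 [ 0.23  -0.973  0.001]
 [-0.    -0.001 -1.   ]]
```

View pics/crop.png

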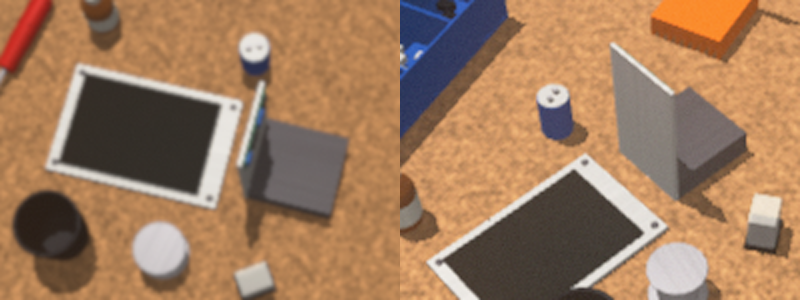

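The crop shows that the chosen module is bare aluminium and dark, and that its panel faces the chosen pad. The heel is at about (568,-6) mm, the edge middle at about (575,18) mm, and the gap is about 25 mm. Moving now.

Emit:
{"fn": "jog_arm", "kwargs": {
  "dp": [
    [1, -0.85, 0],
    [1, -0.85, 0],
    [1, -0.85, 0],
    [1, -0.85, 0]
  ],
  "spin": [0, 0, 0, 0],
  "fingers": 0.4
}}

```text
t: 0.6
eef_pos: [0.2271, -0.5268, 0.2313]
orientation: [0.993, 0.116, -0.0, 0.0]
force: [-1.1, -1.1, 1.0]
gripper_width: 0.596
finger_force: 0.0
```

Emit:
{"fn": "jog_arm", "kwargs": {
  "dp": [
    [1, -0.85, 0],
    [1, -0.85, 0],
    [1, -0.85, 0],
    [1, -0.85, 0]
  ],
  "spin": [0, 0, 0, 0]
}}

```text
t: 1.1
eef_pos: [0.304, -0.4224, 0.2313]
orientation: [0.993, 0.115, -0.0, 0.0]
force: [-0.8, -0.2, -0.4]
gripper_width: 0.601
finger_force: 0.0
```

Emit:
{"fn": "jog_arm", "kwargs": {
  "dp": [
    [1, -0.85, 0],
    [1, -0.85, 0],
    [1, -0.85, 0],
    [1, -0.85, 0]
  ],
  "spin": [0, 0, 0, 0]
}}

```text
t: 1.6
eef_pos: [0.3818, -0.3174, 0.2312]
orientation: [0.993, 0.115, -0.0, 0.0]
force: [0.3, -0.2, -0.4]
gripper_width: 0.6
finger_force: 0.0
```

Emit:
{"fn": "jog_arm", "kwargs": {
  "dp": [
    [1, -0.85, 0],
    [1, -0.85, 0],
    [1, -0.85, 0],
    [1, -0.85, 0],
    [1, -0.85, 0],
    [1, -0.85, 0],
    [1, -0.85, 0]
  ],
  "spin": [-0.311, -0.311, -0.311, -0.311, -0.311, -0.311, -0.311]
}}

```text
t: 2.48
eef_pos: [0.4596, -0.2126, 0.2311]
orientation: [0.824, 0.566, -0.0, -0.0]
force: [-0.2, 0.4, 0.3]
gripper_width: 0.598
finger_force: 0.0
```

```bash
cat >> h.py <<'E'
from scipy.spatial.transform import Rotation as R
A=np.deg2rad(69.45);N=np.array([np.cos(A),np.sin(A)]);E=np.array([N[1],-N[0]]);O=np.array([.575,.018])
def padf(p):  # along, lateral, z in pad frame (mm)
    p=np.asarray(p);q=p[...,:2]-O
    return np.stack([q@N,q@E,p[...,2]],-1)*1000
def st():
    s=read_state();M=R.from_quat(s["orientation"]).as_matrix()
    print("t",round(s["t"],2),"xyz",s["eef_pos"].round(4),"pad",padf(s["eef_pos"]).round(1),"yaw y",np.rad2deg(np.arctan2(M[1,1],M[0,1])).round(1),"F",s["force"].round(1),"w",round(s["gripper_width"],2),"q7",s["qpos"][6].round(2),"q",s["qpos"].round(2))
    print("x axis in pad (along,lat)",(M[:2,0]@N).round(3),(M[:2,0]@E).round(3),"y axis",(M[:2,1]@N).round(3),(M[:2,1]@E).round(3));return s
def go(al,la,z): # target pad coords mm -> dp units
    s=read_state();M=R.from_quat(s["orientation"]).as_matrix()
    w=np.r_[O+(al*N+la*E)/1000,z/1000]-s["eef_pos"];print("dp",(M.T@w*10).round(3))
E
python3 -c "
from h import *
st();go(-161,-3,200);go(-161,-3,8)"
```

```text
t 2.48 xyz [ 0.4596 -0.2126  0.2311] pad [-256.4  -27.1  231.1] yaw y -21.0 F [-0.2  0.4  0.3] w 0.6 q7 -0.04 q [ 0.73  0.06 -0.39  1.79  0.03  1.29 -0.04]
x axis in pad (along,lat) 1.0 0.008 y axis -0.008 1.0
dp [0.956 0.234 0.31 ]
dp [0.956 0.235 2.23 ]
```

Emit:
{"fn": "jog_arm", "kwargs": {
  "dp": [
    [0.95, 0.24, 0.9],
    [0.95, 0.24, 0.9],
    [0.95, 0.24, 0.9],
    [0.95, 0.24, 0.9]
  ],
  "spin": [-0.0025, -0.0025, -0.0025, -0.0025]
}}

```text
t: 2.98
eef_pos: [0.5163, -0.1307, 0.141]
orientation: [0.821, 0.571, -0.0, -0.0]
force: [-1.0, -0.7, 0.4]
gripper_width: 0.602
finger_force: 0.0
```

Emit:
{"fn": "jog_arm", "kwargs": {
  "dp": [
    [0, 0, 0.5],
    [0, 0, 0.9],
    [0, 0, 1.0],
    [0, 0, 1.0],
    [0, 0, 1.0],
    [0, 0, 1.0]
  ],
  "spin": [0, 0, 0, 0, 0, 0]
}}

```text
t: 3.72
eef_pos: [0.5176, -0.1299, 0.0428]
orientation: [0.821, 0.571, 0.001, 0.001]
force: [0.4, -0.0, -0.9]
gripper_width: 0.6
finger_force: 0.0
```

Run:
```python
from h import *
st();go(-161,-3,8)
d=get_image("side");w=get_image("wrist")
save("pics/s1.png",np.hstack([cv2.resize(d["frame"][150:350,180:400],(440,400)),cv2.resize(w["frame"],(360,270)) if 0 else cv2.copyMakeBorder(cv2.resize(w["frame"],(360,270)),0,130,0,0,0)]))
```

```text
t 3.73 xyz [ 0.5176 -0.1299  0.0428] pad [-158.6   -1.9   42.8] yaw y -20.3 F [ 0.4 -0.  -0.9] w 0.6 q7 -0.34 q [ 0.56  0.32 -0.46  1.93  0.18  0.93 -0.34]
x axis in pad (along,lat) 1.0 -0.004 y axis 0.004 1.0
dp [-0.024 -0.012  0.348]
```

View pics/s1.png

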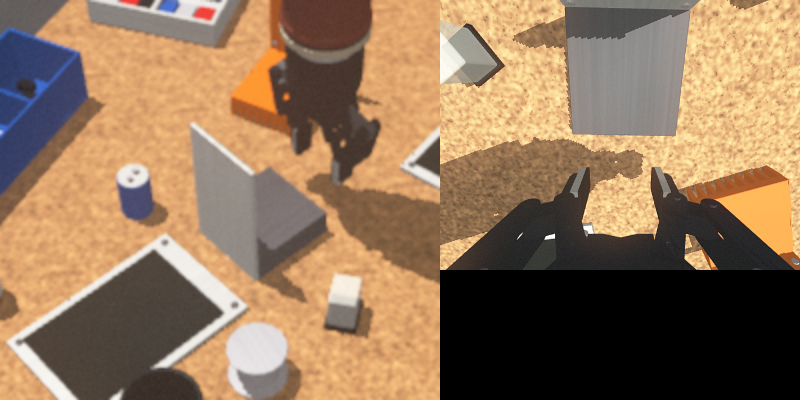

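The side view shows the gripper behind the block. In the wrist view the module block spans (565-690, 10-135) and the orange look-alike at (690,195) is close to the right finger. I'll check that clearance and the module pose.

Run:
```python
from h import *
w=get_image("wrist");P=padf(cloud(w));f=w["frame"].astype(int)
o=(f[...,0]>150)&(f[...,1]>60)&(f[...,1]<.72*f[...,0])&(f[...,2]<60)&(P[...,2]>20)&(P[...,2]<40)
q=P[o];print(len(q),"orange along max",np.percentile(q[:,0],99),"lat min",np.percentile(q[:,1],1))
s=q[q[:,0]>-175];print("lat min for along>-175",np.percentile(s[:,1],1) if len(s) else None, len(s))
b=(P[...,2]>26)&(P[...,2]<34)&(abs(P[...,1])<70)&(P[...,0]>-140)
r=cv2.minAreaRect(P[b][:,:2].astype(np.float32));print(r,cv2.boxPoints(r).round(1).tolist())
```

```text
2312 orange along max -170.83735636221948 lat min 74.21554507724264
lat min for along>-175 141.95035943867225 339
((-79.43135833740234, 1.852264404296875), (96.02017211914062, 90.73657989501953), 0.9964005351066589) [[-128.1999969482422, 46.400001525878906], [-126.5999984741211, -44.29999923706055], [-30.600000381469727, -42.70000076293945], [-32.20000076293945, 48.0]]
```

Emit:
{"fn": "jog_arm", "kwargs": {
  "dp": [
    [0, 0.03, 0.2],
    [0, 0.03, 0.35],
    [0, 0.03, 0.35],
    [0.1, 0.03, 0.35],
    [0.18, 0.03, 0.35],
    [0.22, 0.03, 0.35],
    [0.26, 0.03, 0.35],
    [0.3, 0.03, 0.35],
    [0.34, 0.03, 0.35],
    [0.37, 0.03, 0.35],
    [0.4, 0.03, 0.35],
    [0.4, 0.03, 0.35]
  ],
  "spin": [0.001, 0.001, 0.001, 0.001, 0.001, 0.001, 0.001, 0.001, 0.001, 0.001, 0.001, 0.001]
}}

```text
t: 5.38
eef_pos: [0.5335, -0.0939, 0.0068]
orientation: [0.822, 0.57, -0.0, 0.001]
force: [-1.3, -5.4, 4.6]
gripper_width: 0.599
finger_force: 2.6
```

Emit:
{"fn": "jog_arm", "kwargs": {
  "dp": [
    [0.02, 0, 0],
    [0.04, 0, 0],
    [0.05, 0, 0],
    [0.06, 0, 0]
  ],
  "spin": [0, 0, 0, 0]
}}

```text
t: 5.88
eef_pos: [0.5353, -0.0889, 0.0068]
orientation: [0.822, 0.57, -0.0, 0.001]
force: [-2.7, -7.4, 5.1]
gripper_width: 0.597
finger_force: 3.7
```

```bash
cat >> h.py <<'E'
def blk():
    w=get_image("wrist");P=padf(cloud(w))
    b=(P[...,2]>26)&(P[...,2]<34)&(abs(P[...,1])<70)&(P[...,0]>-140)&(P[...,0]<20)
    r=cv2.minAreaRect(P[b][:,:2].astype(np.float32));print(r,cv2.boxPoints(r).round(1).tolist())
def gap():
    d=get_image("side");P=padf(cloud(d))
    m=(abs(P[...,1])<40)&(P[...,2]>20)&(P[...,2]<150)&(abs(P[...,0])<40)
    q=P[m];c=np.polyfit(q[:,1],q[:,0],1);print("panel front along=",c.round(3),"n",len(q))
    c=np.polyfit(q[:,2],q[:,0],1);print("tilt",np.rad2deg(np.arctan(c[0])).round(1))
    m=(abs(P[...,1])<50)&(P[...,2]>3.5)&(P[...,2]<9)&(abs(P[...,0])<60)
    print("pad pts along min",np.percentile(P[m][:,0],[1,5]))
    return d
E
python3 -c "
from h import *
st();gap();blk()"
```

```text
t 5.88 xyz [ 0.5353 -0.0889  0.0068] pad [-114.1    0.4    6.8] yaw y -20.5 F [-2.7 -7.4  5.1] w 0.6 q7 -0.46 q [ 0.48  0.39 -0.46  1.93  0.22  0.87 -0.46]
x axis in pad (along,lat) 1.0 -0.0 y axis 0.0 1.0
panel front along= [ 0.106 -3.827] n 1190
tilt 4.8
pad pts along min [-42.00483908  -1.75063966]
((-66.07014465332031, 1.0843772888183594), (117.70329284667969, 91.0853500366211), 0.2067701816558838) [[-125.0999984741211, 46.400001525878906], [-124.80000305175781, -44.70000076293945], [-7.099999904632568, -44.20000076293945], [-7.400000095367432, 46.79999923706055]]
```

Emit:
{"fn": "jog_arm", "kwargs": {
  "dp": [
    [0.01, 0, -0.02],
    [0.02, 0, -0.03],
    [0.03, 0, -0.03],
    [0.03, 0, -0.03]
  ],
  "spin": [0, 0, 0, 0]
}}

```text
t: 6.48
eef_pos: [0.5363, -0.0842, 0.0092]
orientation: [0.821, 0.57, -0.0, -0.0]
force: [0.3, -1.7, -1.2]
gripper_width: 0.597
finger_force: 1.0
```

Emit:
{"fn": "jog_arm", "kwargs": {
  "dp": [
    [0.01, 0, 0],
    [0.02, 0, 0],
    [0.03, 0, 0],
    [0.03, 0, 0]
  ],
  "spin": [0, 0, 0, 0]
}}

```text
t: 6.98
eef_pos: [0.5362, -0.084, 0.0089]
orientation: [0.822, 0.57, -0.002, 0.0]
force: [-4.3, -9.8, -1.1]
gripper_width: 0.597
finger_force: 5.2
```

Emit:
{"fn": "jog_arm", "kwargs": {
  "dp": [
    [0.01, 0, 0],
    [0.02, 0, 0],
    [0.02, 0, 0]
  ],
  "spin": [0, 0, 0]
}}

```text
t: 7.35
eef_pos: [0.5362, -0.084, 0.0088]
orientation: [0.822, 0.569, -0.003, 0.001]
force: [-7.4, -14.4, 0.8]
gripper_width: 0.595
finger_force: 8.1
```

```bash
python3 -c "
from h import *
st();blk();d=gap();save('pics/s2.png',cv2.resize(d['frame'][190:340,190:370],(720,600),interpolation=2))"
```

```text
t 7.35 xyz [ 0.5362 -0.084   0.0088] pad [-109.2   -0.5    8.8] yaw y -20.6 F [ -7.4 -14.4   0.8] w 0.59 q7 -0.47 q [ 0.46  0.39 -0.46  1.93  0.23  0.88 -0.47]
x axis in pad (along,lat) 1.0 0.001 y axis -0.001 1.0
((-61.287723541259766, 0.3182945251464844), (117.77643585205078, 90.5678939819336), 0.2162986844778061) [[-120.30000305175781, 45.400001525878906], [-120.0, -45.20000076293945], [-2.200000047683716, -44.70000076293945], [-2.5999999046325684, 45.79999923706055]]
panel front along= [0.146 0.782] n 1191
tilt 7.6
pad pts along min [-44.86087132   2.52271853]
```

View pics/s2.png

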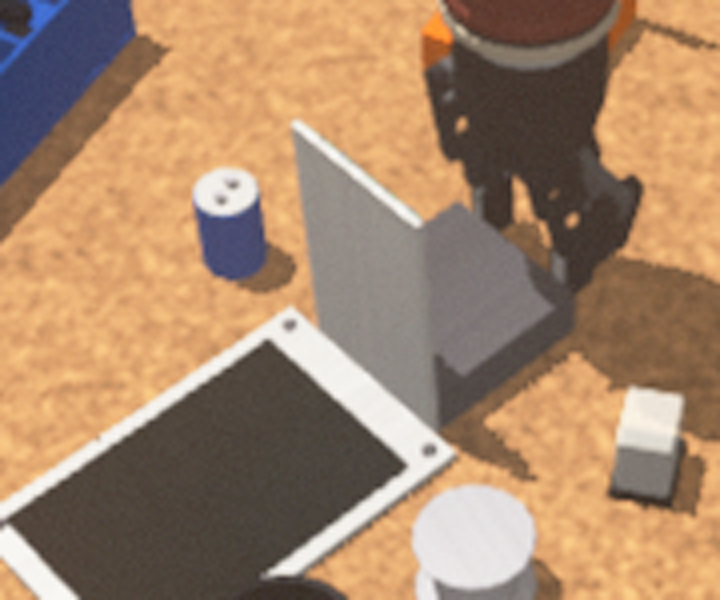

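The view shows the module square against the stop edge: the heel line runs from (320,335) to (437,425) beside the pad's white rim. The force rose to 16 N with no motion. Next I back off, rise, turn a quarter and widen the fingers.

Emit:
{"fn": "jog_arm", "kwargs": {
  "dp": [
    [-0.1, 0, 0],
    [-0.2, 0, 0],
    [-0.2, 0, -0.4],
    [-0.2, 0, -0.9],
    [-0.2, 0, -0.9],
    [-0.2, 0, -0.9],
    [-0.2, 0, -0.9],
    [-0.2, 0, -0.9],
    [-0.2, 0, -0.9],
    [-0.2, 0, -0.9],
    [-0.2, 0, -0.9],
    [-0.2, 0, -0.9],
    [-0.2, 0, -0.9],
    [-0.2, 0, -0.9]
  ],
  "spin": [0, 0, 0, 0, 0.5, 0.5, 0.5, 0.5, 0.5, 0.5, 0.5, 0.5, 0.5, 0.5]
}}

```text
t: 9.2
eef_pos: [0.5314, -0.0982, 0.0995]
orientation: [0.984, -0.177, 0.0, -0.0]
force: [0.1, -0.2, 0.4]
gripper_width: 0.596
finger_force: 0.0
```

Emit:
{"fn": "jog_arm", "kwargs": {
  "dp": [
    [0, 0, 0],
    [0, 0, 0],
    [0, 0, 0]
  ],
  "spin": [0, 0, 0],
  "fingers": 0.16
}}

```text
t: 9.57
eef_pos: [0.5312, -0.0986, 0.0993]
orientation: [0.984, -0.177, 0.0, -0.0]
force: [0.1, 0.1, 1.1]
gripper_width: 0.841
finger_force: 0.0
```

Run:
```python
from h import *
st();go(-62,0,95);go(-62,0,45)
w=get_image("wrist");save("pics/w3.png",w["frame"])
P=padf(cloud(w));s=read_state()
# fingers in depth: points near tool
q=P-padf(s["eef_pos"])
m=(w["range_z"]>0)&(abs(q[...,0])<75)&(abs(q[...,1])<25)&(q[...,2]>-10)&(q[...,2]<60)
Q=q[m];print(len(Q))
for z0 in range(-10,60,5):
    k=Q[(Q[:,2]>=z0)&(Q[:,2]<z0+5)]
    if len(k):
        a=k[k[:,0]>0];b=k[k[:,0]<0]
        print(z0,[(x[:,0].min().round(),x[:,0].max().round(),x[:,1].min().round(),x[:,1].max().round()) for x in(a,b) if len(x)])
```

```text
t 9.57 xyz [ 0.5312 -0.0986  0.0993] pad [-1.246e+02 -1.000e-01  9.930e+01] yaw y -110.4 F [0.1 0.1 1.1] w 0.84 q7 -1.89 q [ 0.35  0.24 -0.28  1.88  0.08  1.04 -1.89]
x axis in pad (along,lat) 0.002 1.0 y axis -1.0 0.002
dp [ 0.002 -0.626  0.043]
dp [ 0.002 -0.626  0.543]
9830
5 [(np.float64(36.0), np.float64(36.0), np.float64(-10.0), np.float64(9.0)), (np.float64(-36.0), np.float64(-36.0), np.float64(-10.0), np.float64(9.0))]
10 [(np.float64(36.0), np.float64(47.0), np.float64(-11.0), np.float64(12.0)), (np.float64(-48.0), np.float64(-35.0), np.float64(-11.0), np.float64(12.0))]
15 [(np.float64(36.0), np.float64(49.0), np.float64(-11.0), np.float64(12.0)), (np.float64(-50.0), np.float64(-35.0), np.float64(-11.0), np.float64(12.0))]
20 [(np.float64(36.0), np.float64(50.0), np.float64(-11.0), np.float64(12.0)), (np.float64(-50.0), np.float64(-35.0), np.float64(-11.0), np.float64(12.0))]
25 [(np.float64(36.0), np.float64(50.0), np.float64(-11.0), np.float64(12.0)), (np.float64(-49.0), np.float64(-35.0), np.float64(-11.0), np.float64(12.0))]
30 [(np.float64(35.0), np.float64(50.0), np.f
[... 184 characters left out ...]
.0)), (np.float64(-50.0), np.float64(-35.0), np.float64(-11.0), np.float64(13.0))]
40 [(np.float64(36.0), np.float64(49.0), np.float64(-10.0), np.float64(13.0)), (np.float64(-49.0), np.float64(-35.0), np.float64(-10.0), np.float64(12.0))]
45 [(np.float64(36.0), np.float64(55.0), np.float64(-2.0), np.float64(13.0)), (np.float64(-54.0), np.float64(-35.0), np.float64(-2.0), np.float64(13.0))]
50 [(np.float64(36.0), np.float64(66.0), np.float64(6.0), np.float64(15.0)), (np.float64(-65.0), np.float64(-36.0), np.float64(6.0), np.float64(15.0))]
55 [(np.float64(33.0), np.float64(68.0), np.float64(-13.0), np.float64(15.0)), (np.float64(-68.0), np.float64(-32.0), np.float64(-13.0), np.float64(15.0))]
```

View pics/w3.png

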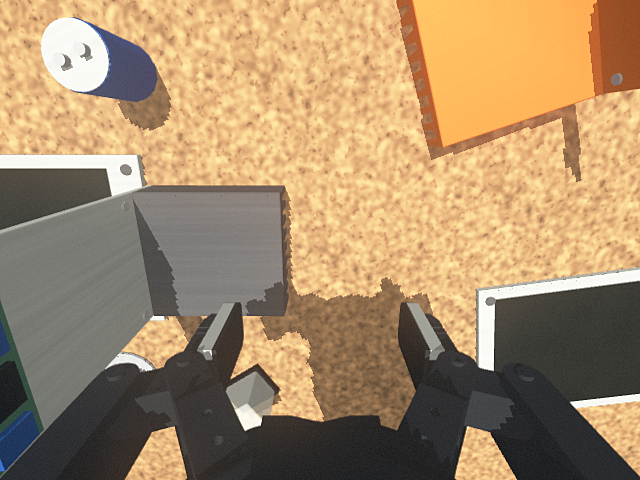

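The wrist view shows the module block at (135-285, 185-315), the panel with its board at the lower left, and both fingers at closure 0.16. The tips sit about 9 mm above the TCP, the outer faces are at ±50 mm, and the knuckles reach ±68 mm about 45 mm above the TCP. The first push therefore has to be high, with the knuckles above the panel top. I slide down into the corner once the panel is tilted.

Emit:
{"fn": "jog_arm", "kwargs": {
  "dp": [
    [0, 0, -0.2],
    [0, -0.3, -0.2],
    [0, -0.56, -0.2],
    [0, -0.58, -0.2],
    [0, -0.58, -0.2],
    [0, -0.58, -0.2]
  ],
  "spin": [0.001, 0.001, 0.001, 0.001, 0.001, 0.001]
}}

```text
t: 10.38
eef_pos: [0.5512, -0.0455, 0.1192]
orientation: [0.984, -0.18, -0.0, 0.0]
force: [0.8, 0.3, 0.0]
gripper_width: 0.839
finger_force: 0.0
```

```bash
cat >> h.py <<'E'
def tilt(n=None,hmin=12):
    d=get_image("side");P=padf(cloud(d));f=d["frame"].astype(int);g=f.max(-1)-f.min(-1)
    # front/underside panel and sides: fit plane on grey bright points
    m=(abs(P[...,1])<43)&(P[...,2]>hmin)&(P[...,2]<158)&(P[...,0]>-25)&(P[...,0]<165)&(g<30)&(f.mean(-1)>90)
    q=P[m]
    if len(q)>30:
        best=None;rng=np.random.default_rng(0)
        for _ in range(300):
            a=q[rng.choice(len(q),3,replace=False)];nv=np.cross(a[1]-a[0],a[2]-a[0]);L=np.linalg.norm(nv)
            if L<1:continue
            nv/=L;e=abs((q-a[0])@nv)<2
            if abs(nv[1])<.2 and (best is None or e.sum()>best.sum()):best=e
        p=q[best];c=p.mean(0);nv=np.linalg.svd(p-c)[2][2];nv*=np.sign(nv[0])
        print("plane n",nv.round(3),"tilt",np.rad2deg(np.arctan2(-nv[2],nv[0])).round(1),"c",c.round(1),len(p),len(q),"top z",p[:,2].max().round(),"top along",p[:,0].max().round())
    if n:save("pics/"+n,cv2.resize(d["frame"][170:350,180:380],(660,594),interpolation=2))
E
python3 -c "
from h import *
st();tilt();go(-58,0,119)"
```

```text
t 10.38 xyz [ 0.5512 -0.0455  0.1192] pad [-67.8  -0.  119.2] yaw y -110.7 F [0.8 0.3 0. ] w 0.84 q7 -2.0 q [ 0.28  0.25 -0.32  1.83  0.09  1.08 -2.  ]
x axis in pad (along,lat) -0.003 1.0 y axis -1.0 -0.003
plane n [1.    0.001 0.001] tilt -0.1 c [ 2.8 -2.6 89.3] 1254 1326 top z 158.0 top along 5.0
dp [ 0.    -0.097  0.003]
```

Emit:
{"fn": "jog_arm", "kwargs": {
  "dp": [
    [0, -0.06, 0],
    [0, -0.1, 0],
    [0, -0.13, 0],
    [0, -0.16, 0.01],
    [0, -0.19, 0.01],
    [0, -0.22, 0.02],
    [0, -0.25, 0.02],
    [0, -0.28, 0.03],
    [0, -0.31, 0.03],
    [0, -0.34, 0.03],
    [0, -0.37, 0.04],
    [0, -0.4, 0.04],
    [0, -0.43, 0.05],
    [0, -0.46, 0.06],
    [0, -0.46, 0.06]
  ],
  "spin": [0, 0, 0, 0, 0, 0, 0, 0, 0, 0, 0, 0, 0, 0, 0]
}}

```text
t: 12.3
eef_pos: [0.5679, -0.0008, 0.1134]
orientation: [0.984, -0.179, 0.0, -0.0]
force: [0.2, -1.3, 1.4]
gripper_width: 0.841
finger_force: 0.6
```

```bash
python3 -c "
from h import *
st();tilt('s4.png')"
```

```text
t 12.3 xyz [ 0.5679 -0.0008  0.1134] pad [-20.1  -0.  113.4] yaw y -110.6 F [ 0.2 -1.3  1.4] w 0.84 q7 -2.09 q [ 0.22  0.28 -0.34  1.79  0.11  1.08 -2.09]
x axis in pad (along,lat) -0.001 1.0 y axis -1.0 -0.001
plane n [ 0.966 -0.001 -0.258] tilt 15.0 c [27.5 -2.6 95. ] 564 918 top z 157.0 top along 44.0
```

View pics/s4.png

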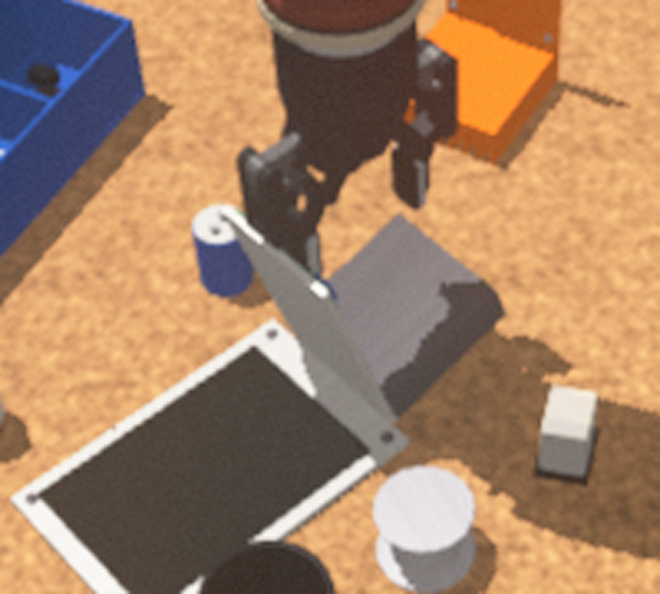

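The side view shows the panel tilted 15° with its foot at the pad edge (385,430) and the front finger at its upper back (310,270). The plane fit agrees with my model. Continuing to 35° while sliding down towards the corner.

Emit:
{"fn": "jog_arm", "kwargs": {
  "dp": [
    [0, -0.03, 0.01],
    [0, -0.06, 0.02],
    [0, -0.1, 0.035],
    [0, -0.125, 0.06],
    [0, -0.15, 0.09],
    [0, -0.17, 0.125],
    [0, -0.18, 0.16],
    [0, -0.19, 0.19],
    [0, -0.2, 0.225],
    [0, -0.21, 0.255],
    [0, -0.21, 0.29],
    [0, -0.21, 0.32],
    [0, -0.21, 0.35],
    [0, -0.21, 0.38],
    [0, -0.21, 0.41],
    [0, -0.21, 0.41]
  ],
  "spin": [0, 0, 0, 0, 0, 0, 0, 0, 0, 0, 0, 0, 0, 0, 0, 0]
}}

```text
t: 14.35
eef_pos: [0.5749, 0.0183, 0.072]
orientation: [0.984, -0.179, -0.0, 0.0]
force: [-0.1, -0.3, -0.2]
gripper_width: 0.839
finger_force: 0.4
```

```bash
python3 -c "
from h import *
st();tilt('s5.png')"
```

```text
t 14.35 xyz [0.5749 0.0183 0.072 ] pad [ 0.3 -0.2 72. ] yaw y -110.7 F [-0.1 -0.3 -0.2] w 0.84 q7 -2.15 q [ 0.18  0.34 -0.34  1.81  0.13  1.01 -2.15]
x axis in pad (along,lat) -0.002 1.0 y axis -1.0 -0.002
plane n [ 0.534 -0.004  0.845] tilt -57.7 c [-6.5  7.7 37.8] 428 905 top z 51.0 top along 12.0
```

View pics/s5.png

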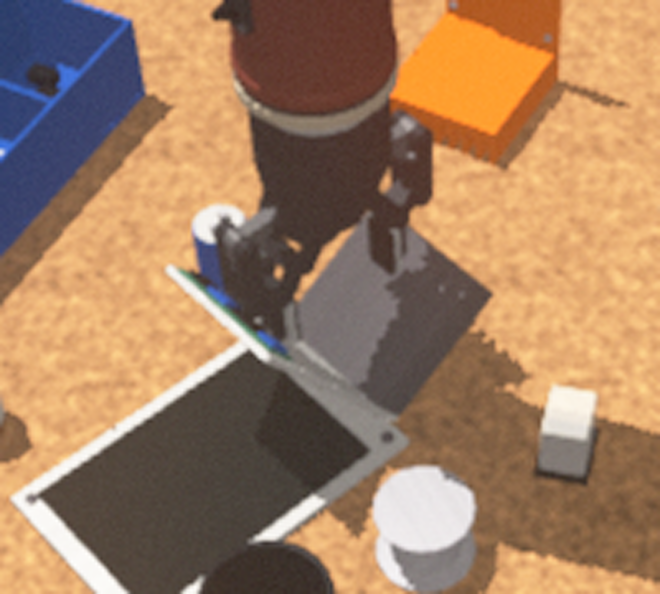

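The side view shows the panel well forward with its top at (215,310) and both fingers inside the V. The visible plane is the block's upper face, and its normal gives θ≈32°. The rear tip is about 15 mm off the face, so I lower into the V and tilt to about 45°.

Emit:
{"fn": "jog_arm", "kwargs": {
  "dp": [
    [0, -0.01, 0.02],
    [0, -0.03, 0.04],
    [0, -0.045, 0.055],
    [0, -0.06, 0.06],
    [0, -0.08, 0.06],
    [0, -0.1, 0.06],
    [0, -0.12, 0.06],
    [0, -0.14, 0.063],
    [0, -0.14, 0.063]
  ],
  "spin": [0, 0, 0, 0, 0, 0, 0, 0, 0]
}}

```text
t: 15.52
eef_pos: [0.5802, 0.0319, 0.0661]
orientation: [0.984, -0.179, 0.0, -0.0]
force: [0.5, -0.8, 0.7]
gripper_width: 0.836
finger_force: 0.3
```

```bash
cat >> h.py <<'E'
def face(n=None):
    d=get_image("side");P=padf(cloud(d));f=d["frame"].astype(int);g=f.max(-1)-f.min(-1)
    m=(abs(P[...,1])<44)&(P[...,2]>15)&(P[...,2]<115)&(P[...,0]>-90)&(P[...,0]<50)&(g<35)
    q=P[m];best=None;rng=np.random.default_rng(0)
    for _ in range(600):
        a=q[rng.choice(len(q),3,replace=False)];nv=np.cross(a[1]-a[0],a[2]-a[0]);L=np.linalg.norm(nv)
        if L<1:continue
        nv=nv/L*np.sign(nv[0]);e=abs((q-a[0])@nv)<1.5
        if abs(nv[1])<.1 and nv[0]>.3 and nv[2]>-.1 and (best is None or e.sum()>best.sum()):best=e
    p=q[best];c=p.mean(0);nv=np.linalg.svd(p-c)[2][2];nv*=np.sign(nv[0])
    th=np.arctan2(nv[0],nv[2]);t=padf(read_state()["eef_pos"])
    print("n",nv.round(3),"THETA",np.rad2deg(th).round(1),"c",c.round(1),len(p),len(q))
    for k,o in(("tip",(-49,0,10)),("kn",(-55,0,45)),("kn2",(-66,0,50)),("kn3",(-68,0,56))):print(k,((t+o-c)@nv).round(1),end=" ")
    # block top end (highest along face), est. heel: block face is 30 along the panel from heel
    u=np.array([-np.cos(th),np.sin(th)]);s=(p[:,[0,2]])@u
    end=p[s>np.percentile(s,99)].mean(0)[[0,2]];C=end-95*u;v=np.array([np.sin(th),np.cos(th)])
    print("\nend",end.round(1),"corner",C.round(1),"heel",(C-30*v+ -5*u).round(1))
    if n:save("pics/"+n,cv2.resize(d["frame"][170:350,180:380],(660,594),interpolation=2))
E
python3 -c "
from h import *
st();face()"
```

```text
t 15.53 xyz [0.5802 0.0319 0.0661] pad [14.8 -0.  66.1] yaw y -110.6 F [ 0.5 -0.8  0.7] w 0.84 q7 -2.17 q [ 0.16  0.36 -0.35  1.8   0.14  1.   -2.17]
x axis in pad (along,lat) -0.001 1.0 y axis -1.0 -0.001
n [0.671 0.001 0.742] THETA 42.1 c [-17.9  -6.5  54. ] 861 1892
tip 5.4 kn 27.3 kn2 23.7 kn3 26.8 
end [-55.8  88.6] corner [14.6 24.9] heel [-1.8 -0.8]
```

Emit:
{"fn": "jog_arm", "kwargs": {
  "dp": [
    [0, -0.015, 0.015],
    [0, -0.03, 0.03],
    [0, -0.045, 0.04],
    [0, -0.06, 0.047],
    [0, -0.075, 0.055],
    [0, -0.09, 0.06],
    [0, -0.09, 0.06]
  ],
  "spin": [0, 0, 0, 0, 0, 0, 0]
}}

```text
t: 16.45
eef_pos: [0.5832, 0.0402, 0.06]
orientation: [0.984, -0.179, -0.0, -0.0]
force: [-0.2, 1.0, 0.2]
gripper_width: 0.836
finger_force: 0.1
```

```bash
python3 -c "
from h import *
st();face()"
```

```text
t 16.45 xyz [0.5832 0.0402 0.06  ] pad [23.7 -0.1 60. ] yaw y -110.6 F [-0.2  1.   0.2] w 0.84 q7 -2.19 q [ 0.14  0.38 -0.35  1.8   0.15  0.99 -2.19]
x axis in pad (along,lat) -0.002 1.0 y axis -1.0 -0.002
n [ 0.75  -0.001  0.661] THETA 48.6 c [-11.5  -6.7  53.4] 827 1891
tip 0.5 kn 19.1 kn2 14.2 kn3 16.6 
end [-47.4  93.6] corner [15.4 22.3] heel [-3.8 -1.2]
```

Emit:
{"fn": "jog_arm", "kwargs": {
  "dp": [
    [0, -0.02, 0.005],
    [0, -0.035, 0.01],
    [0, -0.05, 0.017],
    [0, -0.065, 0.022],
    [0, -0.08, 0.027],
    [0, -0.095, 0.032],
    [0, -0.095, 0.032]
  ],
  "spin": [0, 0, 0, 0, 0, 0, 0]
}}

```text
t: 17.38
eef_pos: [0.5866, 0.049, 0.0568]
orientation: [0.984, -0.179, -0.0, -0.0]
force: [-0.2, 0.1, 0.5]
gripper_width: 0.838
finger_force: 0.0
```

```bash
python3 -c "
from h import *
st();face()"
```

```text
t 17.38 xyz [0.5866 0.049  0.0568] pad [33.1 -0.1 56.8] yaw y -110.6 F [-0.2  0.1  0.5] w 0.84 q7 -2.21 q [ 0.13  0.39 -0.35  1.79  0.15  0.99 -2.21]
x axis in pad (along,lat) -0.002 1.0 y axis -1.0 -0.002
n [ 0.816 -0.004  0.578] THETA 54.7 c [-6.8 -7.7 54.8] 821 1869
tip -0.6 kn 14.7 kn2 8.6 kn3 10.5 
end [-38.1  98.4] corner [16.9 20.9] heel [-4.7 -0.6]
```

Emit:
{"fn": "jog_arm", "kwargs": {
  "dp": [
    [0, -0.015, 0.005],
    [0, -0.03, 0.013],
    [0, -0.045, 0.02],
    [0, -0.06, 0.028],
    [0, -0.075, 0.036],
    [0, -0.075, 0.036]
  ],
  "spin": [0, 0, 0, 0, 0, 0]
}}

```text
t: 18.18
eef_pos: [0.5893, 0.0561, 0.0532]
orientation: [0.984, -0.179, 0.0, -0.0]
force: [0.7, 0.5, 0.4]
gripper_width: 0.843
finger_force: 0.2
```

```bash
python3 -c "
from h import *
st();face()"
```

```text
t 18.18 xyz [0.5893 0.0561 0.0532] pad [40.7 -0.  53.2] yaw y -110.6 F [0.7 0.5 0.4] w 0.84 q7 -2.22 q [ 0.12  0.4  -0.35  1.79  0.16  0.99 -2.22]
x axis in pad (along,lat) -0.001 1.0 y axis -1.0 -0.001
n [ 0.892 -0.004  0.452] THETA 63.1 c [  0.9 -10.3  54.5] 756 1810
tip -4.5 kn 6.0 kn2 -1.5 kn3 -0.6 
end [-24.3 103.4] corner [18.7 18.7] heel [-5.8  0.7]
```

Emit:
{"fn": "jog_arm", "kwargs": {
  "dp": [
    [0, -0.012, 0.005],
    [0, -0.024, 0.012],
    [0, -0.036, 0.02],
    [0, -0.048, 0.028],
    [0, -0.06, 0.036],
    [0, -0.06, 0.036]
  ],
  "spin": [0, 0, 0, 0, 0, 0]
}}

```text
t: 18.98
eef_pos: [0.5912, 0.0616, 0.0495]
orientation: [0.984, -0.179, -0.0, -0.0]
force: [-0.5, 0.5, 0.2]
gripper_width: 0.835
finger_force: 0.0
```

```bash
python3 -c "
from h import *
st();face('s6.png')"
```

```text
t 18.98 xyz [0.5912 0.0616 0.0495] pad [46.5 -0.1 49.5] yaw y -110.6 F [-0.5  0.5  0.2] w 0.84 q7 -2.24 q [ 0.11  0.41 -0.35  1.78  0.16  0.98 -2.24]
x axis in pad (along,lat) -0.002 1.0 y axis -1.0 -0.002
n [0.914 0.014 0.406] THETA 66.0 c [  3.6 -10.9  53.3] 699 1795
tip -3.0 kn 5.7 kn2 -2.3 kn3 -1.7 
end [-19.5 105. ] corner [19.1 18.1] heel [-6.3  1.4]
```

View pics/s6.png

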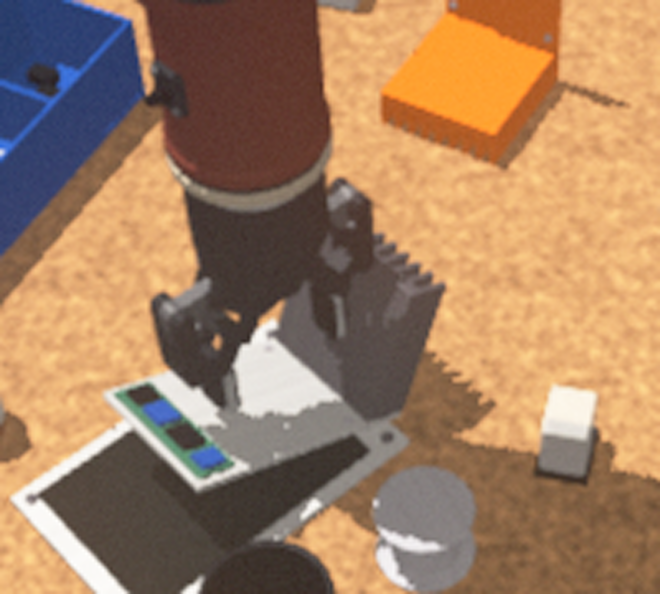

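The side view shows the panel board at (170,425) tilted towards the pad, and the rear finger bearing on the block face at (340,280). The module is past balance and held. I continue lowering slowly.

Emit:
{"fn": "jog_arm", "kwargs": {
  "dp": [
    [0, -0.012, 0.01],
    [0, -0.024, 0.02],
    [0, -0.036, 0.03],
    [0, -0.048, 0.04],
    [0, -0.06, 0.05],
    [0, -0.072, 0.06],
    [0, -0.084, 0.07],
    [0, -0.096, 0.08],
    [0, -0.096, 0.08]
  ],
  "spin": [0, 0, 0, 0, 0, 0, 0, 0, 0]
}}

```text
t: 20.15
eef_pos: [0.5947, 0.0706, 0.0415]
orientation: [0.984, -0.179, -0.0, -0.0]
force: [-0.7, 0.1, 0.2]
gripper_width: 0.838
finger_force: 0.0
```

```bash
python3 -c "
from h import *
st();face()"
```

```text
t 20.15 xyz [0.5947 0.0706 0.0415] pad [56.2 -0.  41.5] yaw y -110.6 F [-0.7  0.1  0.2] w 0.84 q7 -2.26 q [ 0.09  0.42 -0.35  1.78  0.17  0.97 -2.26]
x axis in pad (along,lat) -0.002 1.0 y axis -1.0 -0.002
n [0.932 0.008 0.362] THETA 68.7 c [  5.9 -13.6  54. ] 643 1733
tip 0.3 kn 7.4 kn2 -1.0 kn3 -0.7 
end [-14.4 105.7] corner [20.  17.1] heel [-6.1  1.6]
```

Emit:
{"fn": "jog_arm", "kwargs": {
  "dp": [
    [0, -0.012, 0.002],
    [0, -0.024, 0.005],
    [0, -0.036, 0.01],
    [0, -0.048, 0.015],
    [0, -0.06, 0.02],
    [0, -0.072, 0.025],
    [0, -0.084, 0.03],
    [0, -0.084, 0.03]
  ],
  "spin": [0, 0, 0, 0, 0, 0, 0, 0]
}}

```text
t: 21.2
eef_pos: [0.5977, 0.0784, 0.0386]
orientation: [0.984, -0.179, -0.0, -0.0]
force: [0.6, 1.0, -0.2]
gripper_width: 0.839
finger_force: 0.0
```

```bash
python3 -c "
from h import *
st();face()"
```

```text
t 21.2 xyz [0.5977 0.0784 0.0386] pad [64.6  0.  38.6] yaw y -110.6 F [ 0.6  1.  -0.2] w 0.84 q7 -2.27 q [ 0.08  0.43 -0.35  1.77  0.18  0.97 -2.27]
x axis in pad (along,lat) -0.002 1.0 y axis -1.0 -0.002
n [0.962 0.008 0.271] THETA 74.3 c [  9.6 -16.4  56. ] 537 1675
tip 3.8 kn 7.5 kn2 -1.7 kn3 -2.0 
end [ -4.6 108.3] corner [21.2 16.9] heel [-6.3  3.9]
```

Emit:
{"fn": "jog_arm", "kwargs": {
  "dp": [
    [0, -0.012, 0.002],
    [0, -0.024, 0.005],
    [0, -0.036, 0.008],
    [0, -0.048, 0.01],
    [0, -0.06, 0.013],
    [0, -0.072, 0.016],
    [0, -0.084, 0.02],
    [0, -0.084, 0.02]
  ],
  "spin": [0, 0, 0, 0, 0, 0, 0, 0]
}}

```text
t: 22.25
eef_pos: [0.6006, 0.0863, 0.0366]
orientation: [0.984, -0.179, -0.0, -0.0]
force: [0.4, 1.0, 0.5]
gripper_width: 0.842
finger_force: 0.0
```

```bash
python3 -c "
from h import *
st();face()"
```

```text
t 22.25 xyz [0.6006 0.0863 0.0366] pad [73.   0.  36.6] yaw y -110.6 F [0.4 1.  0.5] w 0.84 q7 -2.28 q [ 0.07  0.44 -0.35  1.76  0.18  0.97 -2.28]
x axis in pad (along,lat) -0.002 1.0 y axis -1.0 -0.002
n [ 0.98  -0.01   0.198] THETA 78.6 c [ 12.9 -20.4  59.9] 514 1527
tip 7.9 kn 9.0 kn2 -0.8 kn3 -1.6 
end [  3.  107.5] corner [21.8 14.3] heel [-6.6  3.5]
```

Emit:
{"fn": "jog_arm", "kwargs": {
  "dp": [
    [0, -0.012, 0.002],
    [0, -0.024, 0.004],
    [0, -0.036, 0.006],
    [0, -0.048, 0.008],
    [0, -0.06, 0.01],
    [0, -0.07, 0.012],
    [0, -0.08, 0.015],
    [0, -0.08, 0.015]
  ],
  "spin": [0, 0, 0, 0, 0, 0, 0, 0]
}}

```text
t: 23.3
eef_pos: [0.6035, 0.0938, 0.0351]
orientation: [0.984, -0.179, 0.0, -0.0]
force: [1.2, 1.2, 0.4]
gripper_width: 0.842
finger_force: 0.0
```

```bash
python3 -c "
from h import *
st();face()"
```

```text
t 23.3 xyz [0.6035 0.0938 0.0351] pad [81.   0.1 35.1] yaw y -110.6 F [1.2 1.2 0.4] w 0.84 q7 -2.3 q [ 0.06  0.45 -0.35  1.75  0.18  0.97 -2.3 ]
x axis in pad (along,lat) -0.002 1.0 y axis -1.0 -0.002
n [0.995 0.001 0.104] THETA 84.0 c [ 17.6 -19.   59.3] 485 1265
tip 12.7 kn 10.4 kn2 -0.0 kn3 -1.4 
end [ 12.1 108.1] corner [22.  13.6] heel [-7.3  5.5]
```

Emit:
{"fn": "jog_arm", "kwargs": {
  "dp": [
    [0, -0.01, 0.001],
    [0, -0.02, 0.002],
    [0, -0.03, 0.003],
    [0, -0.04, 0.004],
    [0, -0.05, 0.005],
    [0, -0.058, 0.005],
    [0, -0.066, 0.005],
    [0, -0.074, 0.005],
    [0, -0.082, 0.005],
    [0, -0.09, 0.005],
    [0, -0.098, 0.005],
    [0, -0.106, 0.005],
    [0, -0.114, 0.005],
    [0, -0.12, 0.005]
  ],
  "spin": [0, 0, 0, 0, 0, 0, 0, 0, 0, 0, 0, 0, 0, 0]
}}

```text
t: 25.1
eef_pos: [0.6077, 0.1049, 0.0346]
orientation: [0.984, -0.179, -0.0, -0.0]
force: [0.0, -0.1, 0.1]
gripper_width: 0.842
finger_force: 0.0
```

```bash
python3 -c "
from h import *
st();face('s7.png')"
```

```text
t 25.1 xyz [0.6077 0.1049 0.0346] pad [92.8  0.1 34.6] yaw y -110.7 F [ 0.  -0.1  0.1] w 0.84 q7 -2.32 q [ 0.04  0.46 -0.35  1.73  0.19  0.98 -2.32]
x axis in pad (along,lat) -0.002 1.0 y axis -1.0 -0.002
n [ 1.    -0.     0.003] THETA 89.8 c [ 23.3 -16.   57. ] 454 1006
tip 20.6 kn 14.7 kn2 3.8 kn3 1.8 
end [ 22.6 107.9] corner [22.9 12.9] heel [-7.   7.8]
```

View pics/s7.png

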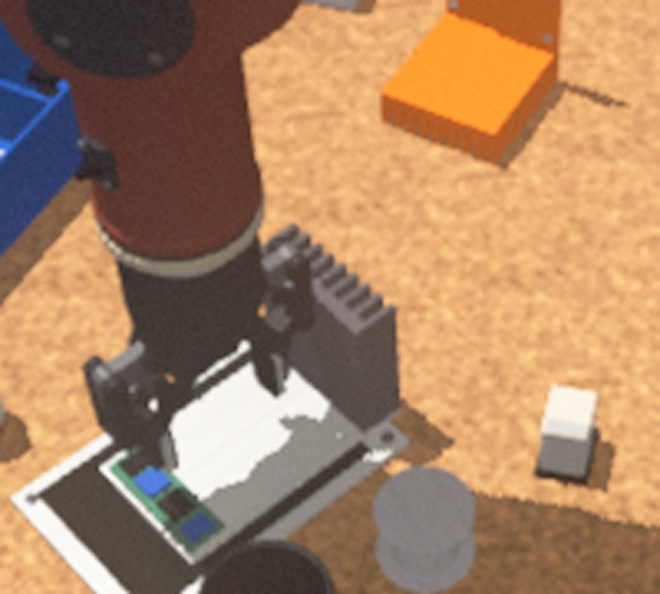

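The panel lies flat (θ≈89.8°) and the heat sink stands up at (330,330). The force on the tool is zero. I clear by 4 mm and rise straight up.

Emit:
{"fn": "jog_arm", "kwargs": {
  "dp": [
    [0, -0.04, 0],
    [0, -0.04, -0.1],
    [0, -0.04, -0.4],
    [0, -0.04, -0.8],
    [0, -0.04, -1],
    [0, -0.04, -1]
  ],
  "spin": [0, 0, 0, 0, 0, 0]
}}

```text
t: 25.9
eef_pos: [0.6101, 0.1089, 0.1365]
orientation: [0.984, -0.179, 0.002, -0.0]
force: [-0.4, -0.3, -0.5]
gripper_width: 0.838
finger_force: 0.0
```

Emit:
{"fn": "jog_arm", "kwargs": {
  "dp": [
    [0, 0, -0.6],
    [0, 0, -0.9],
    [0, 0, -0.9],
    [0, 0, -0.9],
    [0, 0, -0.9],
    [0, 0, -0.9]
  ],
  "spin": [0, 0, 0, 0, 0, 0]
}}

```text
t: 26.65
eef_pos: [0.6086, 0.1085, 0.2235]
orientation: [0.984, -0.179, -0.001, 0.0]
force: [-1.0, 0.1, 0.7]
gripper_width: 0.844
finger_force: 0.0
```

```bash
python3 -c "
from h import *
st();face('s8.png')"
```

```text
t 26.65 xyz [0.6086 0.1085 0.2235] pad [ 96.6  -0.3 223.5] yaw y -110.6 F [-1.   0.1  0.7] w 0.84 q7 -2.26 q [ 0.06  0.3  -0.38  1.54  0.11  1.32 -2.26]
x axis in pad (along,lat) -0.002 1.0 y axis -1.0 -0.002
n [1.    0.001 0.003] THETA 89.8 c [23.2 -2.6 62.5] 736 1226
tip 25.0 kn 19.1 kn2 8.2 kn3 6.2 
end [ 23.  107.7] corner [23.3 12.7] heel [-6.7  7.6]
```

View pics/s8.png

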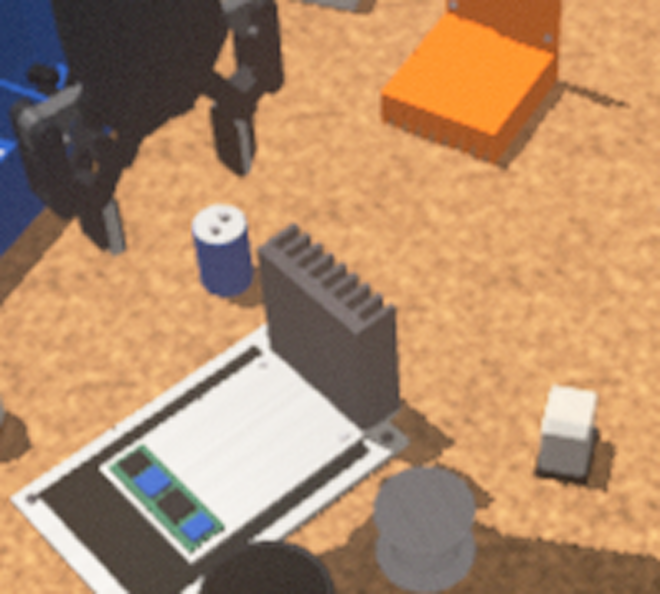

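The module lies flat on the pad, square to it, with the heat sink up at (330,325). The gripper is clear and the bystanders in view are where they were.

```bash
python3 -c "
from plant import *
print(finish_job())"
```

```text
the job is handed in; nothing more can be done
None
```

The module was pushed square against the pad edge, tipped over it and let down with the fingers holding it back, and it now lies panel-flat on the pad with the heat sink up. The heel overhangs the stop edge by about 9 mm, and the job was handed in at about 27 s of the 72 s allowed.

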